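# Start the stirred conductivity reading

### The job

Start the stirrer that has the conical flask standing on it by pressing its green key down with the closed fingertips and letting it come up, then press the blue key on the conductivity meter in the same way. Press gently, well down for a moment, then withdraw clear of everything. Press no other key, and do not lift, push or knock the glassware or anything else on the bench.

Things in the scene. Friction and masses are not known exactly. Their poses are not given: they have to be found in the camera images.
- stirrer_a: The stirrer that carries the conical flask: magnetic stirrer, fixed, blue case 200 (x) by 140 (y) mm, round steel plate 116 mm across, 60 mm up, 30 mm to +x of the origin; low front deck 40 mm up with a green and a red key 66 mm apart, their tops 64 mm above the bench, 71 mm to -x of the origin. Origin: centre of the underside; its front faces -x in its own frame
- stirrer_b: The stirrer that carries the beaker; same model: magnetic stirrer, fixed, blue case 200 (x) by 140 (y) mm, round steel plate 116 mm across, 60 mm up, 30 mm to +x of the origin; low front deck 40 mm up with a green and a red key 66 mm apart, their tops 64 mm above the bench, 71 mm to -x of the origin. Origin: centre of the underside; its front faces -x in its own frame
- meter: Conductivity meter, fixed: white case 200 (x) by 180 (y) by 63 mm high, a grey raised rear part to 76 mm with a black and red read-out; in front, 65 mm to -x of the origin, a row of three keys (yellow, blue, black) 58 mm apart on the 63 mm high top, their tops 87 mm above the bench. Origin: centre of the underside; its front faces -x in its own frame
- stirrer_a_green_top (a point): Centre of the top face of the green key of stirrer_a, 24 mm above the surface it is mounted on, left (+y) in its row in the instrument's own frame: a round upright key 24 mm across that is pressed straight down; the start key of the stirrer under the flask, to be pressed first. The point goes down with the key
- stirrer_a_green (a joint): Travel of that green key in m: 0 up, grows downward to the stop at 0.008; spring return, about 2.1 N to start it, 4.2 N at 0.0035, 7 N at the hard stop. Counts as pressed beyond 0.0035 for 0.1 s; a push over 30 N, as from running fast into the stop, is too hard
- stirrer_a_red_top (a point): Centre of the top face of the red key of stirrer_a, 24 mm above the surface it is mounted on, right (-y) in its row in the instrument's own frame: a round upright key 24 mm across that is pressed straight down; not to be pressed. The point goes down with the key
- stirrer_a_red (a joint): Travel of that red key in m: 0 up, grows downward to the stop at 0.008; spring return, about 2.1 N to start it, 4.2 N at 0.0035, 7 N at the hard stop. Must stay below 0.0015
- stirrer_b_green_top (a point): Centre of the top face of the green key of stirrer_b, 24 mm above the surface it is mounted on, left (+y) in its row in the instrument's own frame: a round upright key 24 mm across that is pressed straight down; not to be pressed. The point goes down with the key
- stirrer_b_green (a joint): Travel of that green key in m: 0 up, grows downward to the stop at 0.008; spring return, about 2.1 N to start it, 4.2 N at 0.0035, 7 N at the hard stop. Must stay below 0.0015
- stirrer_b_red_top (a point): Centre of the top face of the red key of stirrer_b, 24 mm above the surface it is mounted on, right (-y) in its row in the instrument's own frame: a round upright key 24 mm across that is pressed straight down; not to be pressed. The point goes down with the key
- stirrer_b_red (a joint): Travel of that red key in m: 0 up, grows downward to the stop at 0.008; spring return, about 2.1 N to start it, 4.2 N at 0.0035, 7 N at the hard stop. Must stay below 0.0015
- meter_yellow_top (a point): Centre of the top face of the yellow key of meter, 24 mm above the surface it is mounted on, left (+y) in its row in the instrument's own frame: a round upright key 24 mm across that is pressed straight down; not to be pressed. The point goes down with the key
- meter_yellow (a joint): Travel of that yellow key in m: 0 up, grows downward to the stop at 0.008; spring return, about 2.1 N to start it, 4.2 N at 0.0035, 7 N at the hard stop. Must stay below 0.0015
- meter_blue_top (a point): Centre of the top face of the blue key of meter, 24 mm above the surface it is mounted on, middle in its row in the instrument's own frame: a round upright key 24 mm across that is pressed straight down; the read key, to be pressed second. The point goes down with the key
- meter_blue (a joint): Travel of that blue key in m: 0 up, grows downward to the stop at 0.008; spring return, about 2.1 N to start it, 4.2 N at 0.0035, 7 N at the hard stop. Counts as pressed beyond 0.0035 for 0.1 s; a push over 30 N, as from running fast into the stop, is too hard
- meter_black_top (a point): Centre of the top face of the black key of meter, 24 mm above the surface it is mounted on, right (-y) in its row in the instrument's own frame: a round upright key 24 mm across that is pressed straight down; not to be pressed. The point goes down with the key
- meter_black (a joint): Travel of that black key in m: 0 up, grows downward to the stop at 0.008; spring return, about 2.1 N to start it, 4.2 N at 0.0035, 7 N at the hard stop. Must stay below 0.0015
- flask: Empty conical glass flask closed with an orange stopper, 64 mm across the foot, 120 mm high with the stopper, standing loose on the plate of stirrer_a. Origin: centre of its underside, z up. To be left alone
- beaker: Empty glass beaker, 60 mm across, 80 mm high, standing loose on the plate of stirrer_b. Origin: centre of its underside, z up. To be left alone
- amber_bottle: Amber glass bottle, 60 mm across, 130 mm high, loose, to the left of the instruments. Origin: centre of its underside, z up. To be left alone
- stoppered_bottle: Greenish glass bottle with a stopper, 70 mm across, 128 mm high, loose, to the left of the instruments. Origin: centre of its underside, z up. To be left alone
- dish: White ceramic dish, 70 mm across, 30 mm high, loose, on the robot's side of the instruments. Origin: centre of its underside, z up. To be left alone
- white_jar: White plastic jar with a blue lid, 44 mm across, 55 mm high, loose, on the robot's side of the instruments. Origin: centre of its underside, z up. To be left alone
- carton: Small cardboard carton 100 by 70 by 45 mm, loose, to the right. Origin: centre of its underside, z up. To be left alone

How it is judged:
By the outcome, as a careful person would: the job done as asked, in the order asked, and still so for the second after the job is handed in, with the robot touching nothing.
It also fails if it takes over 45 s, if anything falls off the work surface, if the arm or the gripper's body presses on something with over 40 N, if the wrist force passes 120 N, or if a joint passes its speed limit or range.

### The arm

A 6-joint arm with a two-finger parallel gripper is mounted at the origin on the work surface. World frame = base frame: x ahead of the robot, y to its left, z up, the work surface at z = 0. Lengths are in m, angles in degrees, forces in N, time in s.
With the tool pointing down it reaches from about 0.3 to 0.75 m from the base axis. Payload 8.5 kg.
Tool frame: the origin (TCP) lies at the very end of the fingers, on their centre line; the grasp point (between the pads) lies 19 mm behind it; z points along the fingers, y is the line along which they close (so a half turn about z gives the same grasp; the last joint's range is limited). The gripper opens to 85 mm and grips with 20 to 120 N. Pads are 22 mm wide; open, the fingers measure 114 mm over their backs; the gripper's body (76 mm by 85 mm) begins 54 mm behind the grasp point. The pads swing forward as they close: fully open they stand 13 mm farther back than shut.
Start: joints at [53.898, 21.807, 74.336, -0, 83.858, -12.336], TCP at [0.222, 0.503, 0.231] pointing down, gripper open.
Joint ranges: [-178.18, 178.18], [-50.72, 133.34], [12.68, 142.11], [-81.47, 261.47], [9.98, 163.14], [-165.26, 165.26]. Speed limits (degrees/s): [136.94, 136.94, 180, 180, 180, 180].

### API

Orientations are given as a 3x3 rotation matrix whose columns are the frame's x, y, z axes.
In Python, from rig import observe, cams, ticket gives the robot as it stands.
- The arm moves only by the tool move_arm, never from a script. Its arguments are lists of equal length, an entry for each row: "jaw": the finger opening in cm, from 0 to 8.54; "dp": the shift along the tool's x, y, z in cm, a list of three; "turn": the turn, a rotation vector about the tool's x, y, z in rad, a list of three. In form: {"jaw": [jaw, ...], "dp": [[tx, ty, tz], ...], "turn": [[wx, wy, wz], ...]}. A call has 1 to 12 rows; each row shifts and turns the commanded pose from where the row before left it, along the tool's axes as they then stand; what a row does not reach is not made up. A row lasts 1/12 s, in which the tool goes at most 41.7 mm and 7.16 degrees, less where a joint would pass 70% of its speed; a pose out of reach is approached as far as the arm can. A call is refused whole if a number of a shift passes 4.17 or a number of a turn 0.125, either way. A call with a gripper value outside its range is refused whole. The fingers move at their own pace and stop on an object; "force" is the grip in N (left out, the last holds). Time passes only in rows, so rows that do not move let the fingers close. It gives the time, the measured TCP pose, the force, the opening and the grip force at its end, in the units of the state.
- observe(): the state, without advancing time (a new reading comes with each control period).
- cams.get_image(name): name is "scene" or "top" or "wrist"; returns (picture, depth): 384x512x3 uint8, red, green, blue; 384x512 float32, m along the optical axis (not along the pixel's ray), 0 where there is no reading.
- cams.calibration(name): a dict with "vertical_fov" (degrees; the focal length in pixels is half the picture's height over the tangent of half this angle, whatever the lens; pixels are square), "cx", "cy" (the principal point, pixels), "view" (4x4, takes a point from world to camera coordinates); the wrist camera has in their place "tool_from_camera" (4x4, takes a point from camera to tool coordinates, whose origin is the TCP and whose axes are the flange's). Camera axes: x right, y up, looking along -z (the intrinsics and any distortion apply to the point x, -y, -z); pixel columns grow to the right and rows downward; lengths in m; the calibration is good to about 2 mm. A picture is of the moment at which its call begins: read the wrist's pose just before it. calibration takes no time and is no camera call.
- ticket.close_job(): hands the job in; it is judged then, once.
Trained networks look in the newest picture that a camera, given by its name, has taken for a name from the list of things; names that differ only in an ending like _2 or _b are one class to them, and where a whole thing is asked for, a point or a joint stands for the part that bears it (a point fixed in the world has none). Each returns a list of dicts, best first, with "p" (0 to 1); they miss things now and then, are a little off and sometimes report something else, mostly with a low value. They report only what shows in the picture. A call takes as long as a camera call.
- cams.spot_in(camera, query): "box" ([centre column, centre row, width, height] as shares, 0 to 1, of the picture: columns of its width, rows of its height, round what is visible of it).
- cams.outline_of(camera, query): "mask" (384x512 bool, what is visible of it) and "box" ([centre column, centre row, width, height] as shares, 0 to 1, of the picture: columns of its width, rows of its height, round what is visible of it).
- cams.mark_of(camera, query): "location" ([column, row] as shares, 0 to 1, of the picture: columns of its width, rows of its height: a listed point, or the origin of a listed thing).
The state is a dict: "time_s": time; "q": joint angles; "qvel": joint speeds; "joint_efforts": joint torques, N m; "position": TCP position; "tool_rot": TCP orientation; "ft_force": force on the tool from outside, world axes, zero at the start; "wrist_torque": the same for the moment, N m; "grip_width": finger opening in m; "gripper_force": force on a finger pad.
Only numpy, scipy, OpenCV 4.12 (cv2) and the standard library are available. Lean on these libraries where they do the work, as an engineer would, in place of code of your own. Each camera call takes 0.05 s, during which the arm holds its last target. There are 200 camera calls.

## Working session

There is one attempt and no reset: what is moved stays moved. The work goes in short steps, Python scripts to look and compute and a tool call to move; the robot and the scene stay as the last step left them, time stands still between calls to the robot, and variables do not carry over. Pictures are saved under pics/ and viewed, at most 10 in all, crops included, and the job is handed in when it is done.

Besides the shell and the picture viewer there is one more tool, called after "Request:" as name(argument=value, ...), one argument or row to a line, values as JSON. move_arm: Moves the arm, as the interface text tells. Its arguments: {"type":"object","properties":{"jaw":{"type":"array","items":{"type":"number"}},"dp":{"type":"array","items":{"type":"array","items":{"type":"number"}}},"turn":{"type":"array","items":{"type":"array","items":{"type":"number"}}},"force":{"type":"number"}},"required":["jaw","dp","turn"]}

```bash
mkdir -p pics; cat > h.py <<'E'
import numpy as np, cv2
from rig import observe, cams, ticket
def snap(c,fn):
    s=observe(); im,d=cams.get_image(c); cv2.imwrite('pics/'+fn,im[:,:,::-1].copy()); return s,im,d
def pt(c,u,v,d,s=None):
    k=cams.calibration(c); f=192/np.tan(np.radians(k['vertical_fov'])/2)
    p=np.array([(u-k['cx'])/f*d,-(v-k['cy'])/f*d,-d,1])
    if 'view' in k: return (np.linalg.inv(np.array(k['view']))@p)[:3]
    t=(np.array(k['tool_from_camera'])@p)[:3]
    return np.array(s['position'])+np.array(s['tool_rot'])@t
E
python3 - <<'E'
from h import *
for c in('scene','top'):
    s,im,d=snap(c,c+'1.png'); np.save(c+'.npy',d)
    k=cams.calibration(c); print({a:b for a,b in k.items() if a!='view'})
    for n in('stirrer_a_green_top','stirrer_a_red_top','meter_blue_top','meter_yellow_top','meter_black_top'):
        for r in cams.mark_of(c,n)[:3]:
            u,v=r['location'][0]*512,r['location'][1]*384
            dd=d[int(v),int(u)]; print(c,n,round(r['p'],2),round(u),round(v),pt(c,u,v,dd).round(3))
    for n in('flask','beaker'):
        for r in cams.spot_in(c,n)[:2]: print(c,n,round(r['p'],2),(np.array(r['box'])*[512,384,512,384]).round())
print(s['tool_rot'],s['time_s'])
E
```

```text
{'vertical_fov': 46.34283096112112, 'cx': 252.12187157453818, 'cy': 192.80630362987748}
scene stirrer_a_green_top 0.66 192 176 [ 0.602 -0.244  0.055]
scene stirrer_a_green_top 0.53 251 177 [ 0.409 -0.149  0.017]
scene stirrer_a_green_top 0.47 298 243 [0.633 0.293 0.129]
scene stirrer_a_red_top 0.58 199 155 [ 0.501 -0.34   0.059]
scene meter_blue_top 0.39 240 194 [ 0.572 -0.017  0.09 ]
scene meter_blue_top 0.25 322 254 [0.558 0.32  0.064]
scene meter_yellow_top 0.45 250 204 [0.577 0.039 0.086]
scene meter_black_top 0.51 227 185 [ 0.493 -0.185  0.001]
scene meter_black_top 0.18 253 177 [ 0.407 -0.138  0.025]
scene flask 0.76 [183. 152.  19.  33.]
scene flask 0.54 [302. 245.   7.   8.]
scene beaker 0.55 [290. 252.  27.  32.]
{'vertical_fov': 52.45139322276182, 'cx': 251.49917720855083, 'cy': 187.54594510339197}
top stirrer_a_green_top 0.37 323 193 [ 0.492 -0.286  0.063]
top stirrer_a_red_top 0.74 379 221 [ 0.385 -0.493  0.045]
top stirrer_a_red_top 0.41 344 193 [ 0.49  -0.362  0.066]
top meter_blue_top 0.53 253 173 [ 0.565 -0.024  0.086]
top meter_yellow_top 0.59 236 169 [0.581 0.036 0.09 ]
top meter_black_top 0.73 163 173 [0.568 0.314 0.065]
top meter_black_top 0.53 267 172 [ 0.568 -0.078  0.084]
top flask 0.78 [330. 165.  22.  16.]
top beaker 0.71 [254. 156.  48.  57.]
top beaker 0.64 [167. 146.  23.  20.]
[[-9.15207563e-01  4.02982750e-01 -1.38277819e-04]
 [ 4.02982770e-01  9.15207546e-01 -1.87087351e-04]
 [ 5.11599280e-05 -2.26947337e-04 -9.99999973e-01]] 0.4
```

View pics/scene1.png

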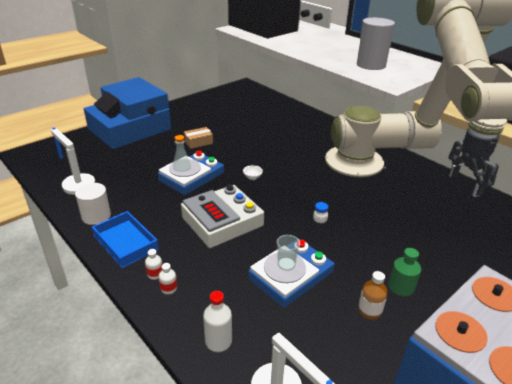

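View pics/top1.png

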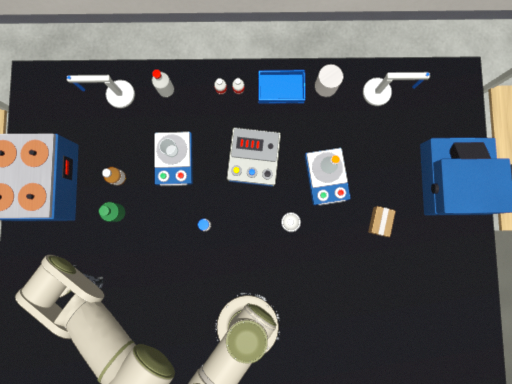

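The top view shows the flask stirrer at about (328,176), with green key ≈(323,195) and red ≈(341,193). The meter's blue key is ≈(252,172). The beaker stirrer, at (173,158), is the one to leave alone. Next I'll refine by colour.

```bash
python3 - <<'E'
from h import *
im=cv2.imread('pics/top1.png'); d=np.load('top.npy'); hsv=cv2.cvtColor(im,cv2.COLOR_BGR2HSV)
k=cams.calibration('top'); f=192/np.tan(np.radians(k['vertical_fov'])/2); C=np.linalg.inv(np.array(k['view']))
def atz(u,v,z):
    r=C[:3,:3]@np.array([(u-k['cx'])/f,-(v-k['cy'])/f,-1]); return C[:3,3]+r*(z-C[2,3])/r[2]
def cen(lo,hi,box,z,n,smin=120):
    u0,v0,u1,v1=box; m=cv2.inRange(hsv[v0:v1,u0:u1],(lo,smin,60),(hi,255,255))
    y,x=np.nonzero(m); u,v=x.mean()+u0,y.mean()+v0; print(n,len(x),round(u,1),round(v,1),atz(u,v,z).round(4),pt('top',u,v,d[int(round(v)),int(round(u))]).round(4))
cen(50,85,(312,185,333,205),.064,'green'); cen(0,8,(333,183,350,203),.064,'red')
cen(98,118,(244,164,260,180),.087,'blue'); cen(22,35,(228,162,244,178),.087,'yellow')
cen(10,22,(325,150,345,170),.18,'stopper')
print(C[:3,3], np.array(cams.calibration('wrist')['tool_from_camera']).round(3))
E
```

```text
green 19 323.0 194.8 [ 0.4841 -0.2848  0.064 ] [ 0.4839 -0.2843  0.0663]
red 25 340.4 192.0 [ 0.4939 -0.3497  0.064 ] [ 0.4939 -0.3497  0.0643]
blue 32 251.5 171.5 [ 0.5701 -0.0196  0.087 ] [ 0.5702 -0.0196  0.0863]
yellow 29 235.7 169.6 [0.5776 0.0385 0.087 ] [0.5774 0.0385 0.0883]
stopper 47 335.2 159.0 [ 0.597  -0.3092  0.18  ] [ 0.5965 -0.3086  0.1826]
[ 0.34858622 -0.02325804  1.50761307] [[-0.001  0.962  0.273  0.067]
 [ 1.     0.001  0.001 -0.   ]
 [ 0.     0.273 -0.962 -0.143]
 [ 0.     0.     0.     1.   ]]
```

Request:
move_arm(
  jaw=[0,0,0,0,0,0,0,0,0,0,0,0],
  dp=[
    [-1,-1.1,0],
    [-2,-2.2,0],
    [-2.32,-2.56,0],
    [-2.32,-2.56,0],
    [-2.32,-2.56,0],
    [-2.32,-2.56,0],
    [-2.32,-2.56,0],
    [-2.32,-2.56,0],
    [-2.32,-2.56,0],
    [-2.32,-2.56,0],
    [-2.32,-2.56,0],
    [-2.32,-2.56,0],
  ],
  turn=[
    [0,0,0],
    [0,0,0],
    [0,0,0],
    [0,0,0],
    [0,0,0],
    [0,0,0],
    [0,0,0],
    [0,0,0],
    [0,0,0],
    [0,0,0],
    [0,0,0],
    [0,0,0],
  ],
)

```text
time_s: 1.8
position: [0.3451, 0.1317, 0.2316]
tool_rot: [[-0.915, 0.403, 0.001], [0.403, 0.915, 0.0], [-0.001, 0.0, -1.0]]
ft_force: [0.8, 0.7, -0.0]
grip_width: 0.0002
gripper_force: 0.0
```

Request:
move_arm(
  jaw=[0,0,0,0,0,0,0,0,0,0,0,0],
  dp=[
    [-2.32,-2.56,0],
    [-2.32,-2.56,0],
    [-2.32,-2.56,0],
    [-2.32,-2.56,0],
    [-2.32,-2.56,0],
    [-2.32,-2.56,0],
    [-2.32,-2.56,0],
    [-2.32,-2.56,0],
    [-2.32,-2.56,0],
    [-2.32,-2.56,0],
    [-2.32,-2.56,0],
    [-1.3,-1.4,0],
  ],
  turn=[
    [0,0,0],
    [0,0,0],
    [0,0,0],
    [0,0,0],
    [0,0,0],
    [0,0,0],
    [0,0,0],
    [0,0,0],
    [0,0,0],
    [0,0,0],
    [0,0,0],
    [0,0,0],
  ],
)

```text
time_s: 2.8
position: [0.4718, -0.2487, 0.231]
tool_rot: [[-0.914, 0.405, 0.0], [0.405, 0.914, -0.001], [-0.0, -0.001, -1.0]]
ft_force: [-0.2, 0.4, 0.7]
grip_width: 0.0
gripper_force: 0.0
```

```bash
python3 - <<'E'
from h import *
s,im,d=snap('wrist','w1.png'); np.save('w1.npy',d)
print(s['time_s'],s['position'],np.round(s['q'],1),s['grip_width'],np.round(s['ft_force'],1))
hsv=cv2.cvtColor(im,cv2.COLOR_RGB2HSV)
for n,lo,hi in(('green',50,85),('red',0,6)):
    m=cv2.inRange(hsv,(lo,120,60),(hi,255,255)); c,l,st,ce=cv2.connectedComponentsWithStats(m)
    for i in range(1,c):
        if st[i,4]>60:
            u,v=ce[i]; dd=np.median(d[l==i]); print(n,st[i],ce[i].round(1),pt('wrist',u,v,dd,s).round(4))
E
```

```text
2.8 [ 0.471848   -0.24865954  0.23098166] [ -40.5   20.1   77.    -0.    82.8 -106.6] 2.723708154903424e-05 [-0.2  0.4  0.7]
green [225 186  18  18 206] [233.7 195.7] [ 0.4866 -0.2874  0.0642]
red [178 214  19  19 290] [187.  223.2] [ 0.495  -0.3513  0.0638]
red [507 248   5  21  86] [509.4 257.5] [ 0.6777 -0.0275  0.0792]
red [489 252   9  21 154] [493.3 262.2] [ 0.6767 -0.0454  0.0789]
```

View pics/w1.png

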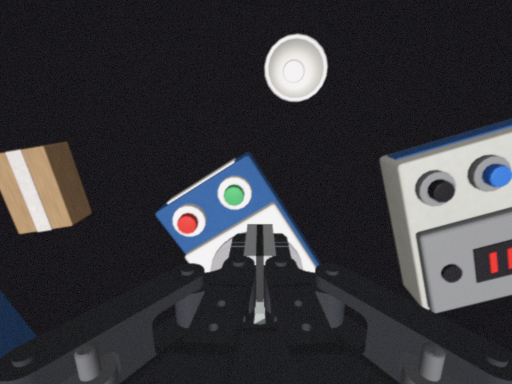

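The wrist view shows green at (234,196), red at (187,223), and the meter's blue at (497,175). These agree with the top view to 3 mm. I'll go above green now.

Request:
move_arm(
  jaw=[0,0,0,0,0,0,0,0,0,0],
  dp=[
    [-1.4,-1.4,0],
    [-1.4,-1.5,0],
    [0,0,2],
    [0,0,2.5],
    [0,0,2.5],
    [0,0,2.5],
    [0,0,2],
    [0,0,0.5],
    [0,0,0],
    [0,0,0],
  ],
  turn=[
    [0,0,0],
    [0,0,0],
    [0,0,0],
    [0,0,0],
    [0,0,0],
    [0,0,0],
    [0,0,0],
    [0,0,0],
    [0,0,0],
    [0,0,0],
  ],
)

```text
time_s: 3.68
position: [0.4856, -0.2834, 0.1123]
tool_rot: [[-0.915, 0.403, 0.001], [0.403, 0.915, -0.001], [-0.001, -0.0, -1.0]]
ft_force: [-0.4, -0.2, 0.6]
grip_width: -0.0001
gripper_force: 0.0
```

```bash
python3 - <<'E'
from h import *
s,im,d=snap('wrist','w2.png')
print(s['time_s'],s['position'],np.round(s['ft_force'],1))
hsv=cv2.cvtColor(im,cv2.COLOR_RGB2HSV)
m=cv2.inRange(hsv,(50,120,60),(85,255,255)); c,l,st,ce=cv2.connectedComponentsWithStats(m)
for i in range(1,c):
    if st[i,4]>60:
        u,v=ce[i]; dd=np.median(d[l==i]); print(st[i],ce[i].round(1),pt('wrist',u,v,dd,s).round(4))
E
```

```text
3.6833 [ 0.48562752 -0.28341744  0.11230795] [-0.4 -0.2  0.6]
[240 191  31  34 593] [255.8 208.9] [ 0.4865 -0.2868  0.0637]
```

View pics/w2.png

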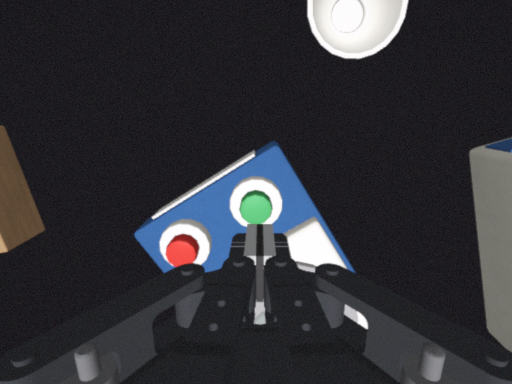

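The green key is just ahead of the fingertips at (256,209), about 3 mm off. I'll correct that, approach and press.

Request:
move_arm(
  jaw=[0,0,0,0,0,0,0],
  dp=[
    [-0.2,-0.25,0.5],
    [0,0,1],
    [0,0,1],
    [0,0,1],
    [0,0,0.7],
    [0,0,0],
    [0,0,0],
  ],
  turn=[
    [0,0,0],
    [0,0,0],
    [0,0,0],
    [0,0,0],
    [0,0,0],
    [0,0,0],
    [0,0,0],
  ],
)

```text
time_s: 4.32
position: [0.4859, -0.2861, 0.0688]
tool_rot: [[-0.915, 0.403, -0.001], [0.403, 0.915, 0.001], [0.001, 0.0, -1.0]]
ft_force: [-0.7, -0.8, -0.3]
grip_width: -0.0
gripper_force: 0.0
```

Now 10.5 mm further down, to about z = 0.058, which is roughly 6 mm of travel.

Request:
move_arm(
  jaw=[0,0,0,0,0,0,0,0,0],
  dp=[
    [0,0,0.2],
    [0,0,0.2],
    [0,0,0.2],
    [0,0,0.15],
    [0,0,0.15],
    [0,0,0.15],
    [0,0,0],
    [0,0,0],
    [0,0,0],
  ],
  turn=[
    [0,0,0],
    [0,0,0],
    [0,0,0],
    [0,0,0],
    [0,0,0],
    [0,0,0],
    [0,0,0],
    [0,0,0],
    [0,0,0],
  ],
)

```text
time_s: 5.07
position: [0.4862, -0.2864, 0.0591]
tool_rot: [[-0.915, 0.403, 0.001], [0.403, 0.915, -0.0], [-0.001, -0.0, -1.0]]
ft_force: [0.2, -0.0, 5.0]
grip_width: 0.0
gripper_force: 2.5
```

Request:
move_arm(
  jaw=[0,0,0,0,0],
  dp=[
    [0,0,0.1],
    [0,0,0.05],
    [0,0,0],
    [0,0,0],
    [0,0,0],
  ],
  turn=[
    [0,0,0],
    [0,0,0],
    [0,0,0],
    [0,0,0],
    [0,0,0],
  ],
)

```text
time_s: 5.48
position: [0.4862, -0.2864, 0.0577]
tool_rot: [[-0.915, 0.403, 0.001], [0.403, 0.915, -0.0], [-0.001, -0.0, -1.0]]
ft_force: [0.3, 0.6, 5.2]
grip_width: -0.0002
gripper_force: 2.9
```

Request:
move_arm(
  jaw=[0,0,0,0,0,0],
  dp=[
    [0,0,-0.5],
    [0,0,-1.5],
    [0,0,-2.5],
    [0,0,-3],
    [0,0,-2.5],
    [0,0,-1],
  ],
  turn=[
    [0,0,0],
    [0,0,0],
    [0,0,0],
    [0,0,0],
    [0,0,0],
    [0,0,0],
  ],
)

```text
time_s: 5.98
position: [0.4867, -0.2868, 0.1706]
tool_rot: [[-0.915, 0.403, 0.003], [0.403, 0.915, -0.003], [-0.004, -0.001, -1.0]]
ft_force: [0.1, -0.2, 0.3]
grip_width: 0.0001
gripper_force: 0.0
```

Request:
move_arm(
  jaw=[0,0,0,0,0,0,0,0,0,0,0,0],
  dp=[
    [0.1,1,0],
    [0.2,2,0],
    [0.3,3,0],
    [0.33,3.2,0],
    [0.33,3.2,0],
    [0.33,3.2,0],
    [0.33,3.2,0],
    [0.33,3.2,0],
    [0.3,3,0],
    [0.2,2,0],
    [0.08,0.7,0],
    [0,0,0],
  ],
  turn=[
    [0,0,0],
    [0,0,0],
    [0,0,0],
    [0,0,0],
    [0,0,0],
    [0,0,0],
    [0,0,0],
    [0,0,0],
    [0,0,0],
    [0,0,0],
    [0,0,0],
    [0,0,0],
  ],
)

```text
time_s: 6.98
position: [0.5712, -0.0194, 0.1656]
tool_rot: [[-0.916, 0.401, -0.003], [0.401, 0.916, 0.001], [0.003, -0.0, -1.0]]
ft_force: [-0.1, -0.6, -0.6]
grip_width: 0.0002
gripper_force: 0.0
```

```bash
python3 - <<'E'
from h import *
s,im,d=snap('wrist','w3.png')
print(s['time_s'],s['position'],np.round(s['ft_force'],1))
hsv=cv2.cvtColor(im,cv2.COLOR_RGB2HSV)
for n,lo,hi in(('blue',98,120),('yel',22,35)):
  m=cv2.inRange(hsv,(lo,120,100),(hi,255,255)); c,l,st,ce=cv2.connectedComponentsWithStats(m)
  for i in range(1,c):
    if st[i,4]>60:
        u,v=ce[i]; dd=np.median(d[l==i]); print(n,st[i],ce[i].round(1),pt('wrist',u,v,dd,s).round(4))
E
```

```text
6.9833 [ 0.57124478 -0.01940369  0.16555275] [-0.1 -0.6 -0.6]
blue [ 489   32   23  113 1387] [503.6  73.1] [0.5686 0.2134 0.0409]
blue [164 120 171  53 429] [252.3 145.1] [ 0.5377 -0.0122  0.0416]
blue [245 181  27  29 638] [257.9 195.2] [ 0.5716 -0.0211  0.0868]
blue [   0  182  106  122 1605] [ 34.4 232.5] [ 0.5296 -0.2486  0.0425]
yel [312 161  30  30 692] [326.5 175.6] [0.5786 0.0351 0.0868]
```

View pics/w3.png

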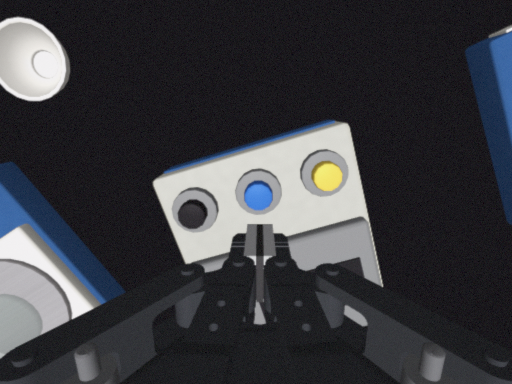

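Blue is at (258,195), 1.7 mm from the tool axis, with black and yellow well clear. I'll descend to just above it.

Request:
move_arm(
  jaw=[0,0,0,0,0,0,0,0,0],
  dp=[
    [-0.1,-0.15,0.5],
    [0,0,1.5],
    [0,0,1.8],
    [0,0,1.6],
    [0,0,1],
    [0,0,0.7],
    [0,0,0.3],
    [0,0,0],
    [0,0,0],
  ],
  turn=[
    [0,0,0],
    [0,0,0],
    [0,0,0],
    [0,0,0],
    [0,0,0],
    [0,0,0],
    [0,0,0],
    [0,0,0],
    [0,0,0],
  ],
)

```text
time_s: 7.78
position: [0.5724, -0.0235, 0.0938]
tool_rot: [[-0.915, 0.403, 0.001], [0.403, 0.915, -0.0], [-0.001, 0.0, -1.0]]
ft_force: [0.5, 0.2, 0.8]
grip_width: 0.0001
gripper_force: 0.0
```

Request:
move_arm(
  jaw=[0,0,0,0,0,0,0,0,0,0,0,0],
  dp=[
    [0.17,0.19,0],
    [0,0,0.2],
    [0,0,0.2],
    [0,0,0.2],
    [0,0,0.2],
    [0,0,0.15],
    [0,0,0.15],
    [0,0,0.15],
    [0,0,0.1],
    [0,0,0],
    [0,0,0],
    [0,0,0],
  ],
  turn=[
    [0,0,0],
    [0,0,0],
    [0,0,0],
    [0,0,0],
    [0,0,0],
    [0,0,0],
    [0,0,0],
    [0,0,0],
    [0,0,0],
    [0,0,0],
    [0,0,0],
    [0,0,0],
  ],
)

```text
time_s: 8.78
position: [0.5714, -0.0207, 0.0802]
tool_rot: [[-0.915, 0.403, 0.0], [0.403, 0.915, -0.0], [-0.0, 0.0, -1.0]]
ft_force: [-1.6, 0.8, 6.2]
grip_width: 0.0002
gripper_force: 3.0
```

Pressed: 6.2 N at about 6.5 mm of travel. I'll hold a moment, then withdraw.

Request:
move_arm(
  jaw=[0,0,0,0,0,0,0,0,0,0,0],
  dp=[
    [0,0,0],
    [0,0,0],
    [0,0,-0.5],
    [0,0,-1.5],
    [0,0,-2.5],
    [0,0,-3],
    [0,0,-3],
    [0,0,-3],
    [0,0,-1.5],
    [0,0,0],
    [0,0,0],
  ],
  turn=[
    [0,0,0],
    [0,0,0],
    [0,0,0],
    [0,0,0],
    [0,0,0],
    [0,0,0],
    [0,0,0],
    [0,0,0],
    [0,0,0],
    [0,0,0],
    [0,0,0],
  ],
)

```text
time_s: 9.7
position: [0.5713, -0.0208, 0.23]
tool_rot: [[-0.915, 0.403, 0.001], [0.403, 0.915, -0.0], [-0.001, -0.0, -1.0]]
ft_force: [-0.3, -0.6, -0.7]
grip_width: -0.0
gripper_force: 0.0
```

```bash
python3 - <<'E'
from h import *
s,im,d=snap('scene','s2.png'); d0=cv2.imread('pics/scene1.png')
print(s['position'],np.round(s['ft_force'],1))
E
```

```text
[ 0.57128361 -0.02077195  0.22997715] [-0.3 -0.6 -0.7]
```

View pics/s2.png

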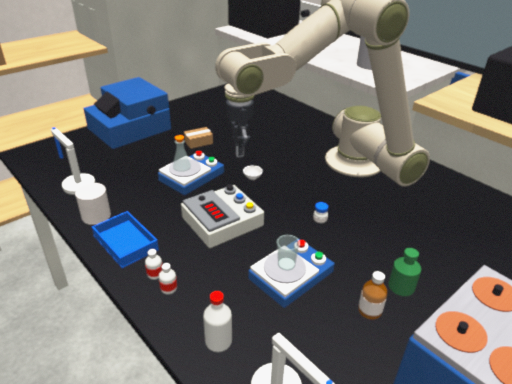

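The arm hangs clear above the meter at about (240,150). The flask (180,155), beaker (288,253) and other items are where they were.

```bash
python3 -c "
from rig import ticket; print(ticket.close_job())"
```

```text
the job is handed in; nothing more can be done
None
```

I pressed the green key on the flask's stirrer, then the blue key on the meter, each about 6 mm down by tool height at roughly 5–6 N. The arm then withdrew clear with nothing else visibly moved, and the job is handed in; no verdict came back.

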